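Line up the model rig's vessels by height

ROBOT

A 6-joint arm with a two-finger parallel gripper is mounted at the origin on the work surface. World frame = base frame: x ahead of the robot, y to its left, z up, the work surface at z = 0. Lengths are in m, angles in degrees, forces in N, time in s.
With the tool pointing down it reaches from about 0.275 to 0.725 m from the base axis. Payload 5.6 kg.
Tool frame: the origin (TCP) lies midway between the tips of the shut fingers; the grasp point (between the pads) lies 19 mm behind it (grasp_offset is the distance from the TCP to the grasp point, in m); z points along the fingers, y is the line along which they close (so a half turn about z gives the same grasp; the last joint's range is limited). The gripper opens to 85 mm and grips with 20 to 120 N. Pads are 22 mm wide; open, the fingers measure 114 mm over their backs; the gripper's body (76 mm by 85 mm) begins 54 mm behind the grasp point. The pads swing forward as they close: fully open they stand 13 mm farther back than shut.
Start: joints at [-52.792, 14.616, 6.199, 0, -81.583, -16.306], TCP at [0.196, -0.514, 0.231] pointing down, gripper open.
Joint ranges: [-168.99, 168.99], [-69.2, 112.95], [-62.41, 85.93], [-164.36, 98.24], [-168.68, -3.75], [-174.98, 174.98]. Speed limits (degrees/s): [147.25, 147.25, 180, 180, 180, 180].

INTERFACE

Orientations are given as [roll, pitch, yaw] about the fixed x, y, z axes, in that order (R = Rz(yaw) Ry(pitch) Rx(roll)).
In Python, from workcell import get_state, camera, finish_job, grasp_offset gives the robot as it stands. The module is installed in compiled form; this text tells all that it offers.
- The arm moves only by the tool jog_arm, never from a script. Its argument "plan" is text: rows parted by semicolons, each of 7 numbers parted by spaces: the turn, a rotation vector about the tool's x, y, z in degrees, then the shift along the tool's x, y, z in cm, then the opening, from 0 (shut) to 1 (fully open). In form: wx wy wz dx dy dz grip; .... A call has 1 to 20 rows; each row shifts and turns the commanded pose from where the row before left it, along the tool's axes as they then stand; what a row does not reach is not made up. A row lasts 1/8 s, in which the tool goes at most 62.5 mm and 10.7 degrees, less where a joint would pass 70% of its speed; a pose out of reach is approached as far as the arm can. A call with a gripper value outside its range is refused whole. The fingers move at their own pace and stop on an object; "squeeze" is the grip in N (left out, the last holds). Time passes only in rows, so rows that do not move let the fingers close. It gives the time, the measured TCP pose, the force, the opening and the grip force at its end, in the units of the state.
- get_state(): the state, without advancing time (a new reading comes with each control period).
- camera(name): name is "side" or "top"; returns a dict with "color" (400x640x3 uint8, red, green, blue), "intrinsics" (3x3 intrinsics, pixels), "origin" and "attitude" of the camera in the world. Camera axes: x right, y up, looking along -z (the intrinsics and any distortion apply to the point x, -y, -z); pixel columns grow to the right and rows downward; lengths in m; the calibration is good to about 2 mm. A picture is of the moment at which its call begins. There is no depth.
- finish_job(): hands the job in; it is judged then, once.
The state is a dict: "time_s": time; "q": joint angles; "qd": joint speeds; "joint_efforts": joint torques, N m; "tcp_pos": TCP position; "tcp_rot": TCP orientation; "force": force on the tool from outside, world axes, zero at the start; "wrist_torque": the same for the moment, N m; "grip_width": finger opening in m; "grasp_force": force on a finger pad.
Only numpy, scipy, OpenCV 4.12 (cv2) and the standard library are available. Lean on these libraries where they do the work, as an engineer would, in place of code of your own. Each camera call takes 0.05 s, during which the arm holds its last target. There are 200 camera calls.

TASK

The four loose white vessels belong on the row of four round pads on the model rig's grey deck. Stand them there upright, one on each pad and wholly on it, in order of height: the tallest on the pad next to the derrick (the lattice tower), then ever shorter, the shortest on the pad at the helicopter-deck end. Leave the glue bottle where it stands.

Things in the scene. Friction and masses are not known exactly. Their poses are not given: they have to be found in the camera images.
- vessel_120: the tallest of four loose upright white plastic model process vessels (grey bands, no other difference but height): round column 34 mm in diameter and 120 mm high, straight-sided up to 8 mm below its low domed top, weight 82 g nominal. Origin: centre of its flat underside; z up its axis. Starts upright on the table.
- vessel_98: the second tallest of four loose upright white plastic model process vessels (grey bands, no other difference but height): round column 34 mm in diameter and 98 mm high, straight-sided up to 8 mm below its low domed top, weight 69 g nominal. Origin: centre of its flat underside; z up its axis. Starts upright on the table.
- vessel_76: the second shortest of four loose upright white plastic model process vessels (grey bands, no other difference but height): round column 34 mm in diameter and 76 mm high, straight-sided up to 8 mm below its low domed top, weight 56 g nominal. Origin: centre of its flat underside; z up its axis. Starts upright on the table.
- vessel_54: the shortest of four loose upright white plastic model process vessels (grey bands, no other difference but height): round column 34 mm in diameter and 54 mm high, straight-sided up to 8 mm below its low domed top, weight 42 g nominal. Origin: centre of its flat underside; z up its axis. Starts upright on the table.
- pad_a: fixed dark round pad, 52 mm across, 3 mm thick, number 1 of four alike in a straight row at 75 mm spacing along the middle of the grey deck. Origin: centre of its underside, 15 mm above the table (the deck's top); its top is at 18 mm. y runs along the row from pad_a to pad_d. The deck is a fixed slab 120 mm wide, 530 mm long, 15 mm high.
- pad_b: fixed dark round pad, 52 mm across, 3 mm thick, number 2 of four alike in a straight row at 75 mm spacing along the middle of the grey deck. Origin: centre of its underside, 15 mm above the table (the deck's top); its top is at 18 mm. y runs along the row from pad_a to pad_d.
- pad_c: fixed dark round pad, 52 mm across, 3 mm thick, number 3 of four alike in a straight row at 75 mm spacing along the middle of the grey deck. Origin: centre of its underside, 15 mm above the table (the deck's top); its top is at 18 mm. y runs along the row from pad_a to pad_d.
- pad_d: fixed dark round pad, 52 mm across, 3 mm thick, number 4 of four alike in a straight row at 75 mm spacing along the middle of the grey deck. Origin: centre of its underside, 15 mm above the table (the deck's top); its top is at 18 mm. y runs along the row from pad_a to pad_d.
- derrick: model derrick: aluminium lattice tower on a red base 66 mm square, 162 mm high, fixed on the deck at either end of the row, 95 mm beyond the end pad's centre; which end differs from start to start. Equally far beyond the other end is the helicopter deck: a white octagon 98 mm across on a white cabin, 48 mm high. Origin: centre of its underside, on the deck's top.
- glue_bottle: a bystander: small white glue bottle, 36 mm in diameter, 85 mm high, standing loose on the table to the left (+y) of the work. Origin: centre of its underside. It is not part of the job.
Mind the look-alikes: they are no part of the job. Leave any red look-alike of the vessel_98 alone.

How it is judged:
By the outcome, as a careful person would: the job done as asked, in the order asked, and still so for the second after the job is handed in, with the robot touching nothing.
It also fails if it takes over 106 s, if anything falls off the work surface, if the arm or the gripper's body presses on something with over 40 N, if the wrist force passes 120 N, or if a joint passes its speed limit or range.

## Working session

There is one attempt and no reset: what is moved stays moved. The work goes in short steps, Python scripts to look and compute and a tool call to move; the robot and the scene stay as the last step left them, time stands still between calls to the robot, and variables do not carry over. Pictures are saved under pics/ and viewed, at most 14 in all, crops included, and the job is handed in when it is done.

Besides the shell and the picture viewer there is one more tool, called after "Call:" as name(argument=value, ...) on one line, values as JSON. jog_arm: Moves the arm, as the interface text tells. Its arguments: {"type":"object","properties":{"plan":{"type":"string"},"squeeze":{"type":"number"}},"required":["plan"]}

```bash
mkdir -p pics; python3 - <<'E'
from workcell import get_state,camera,grasp_offset
import cv2
for n in("top","side"):
    c=camera(n); cv2.imwrite(f"pics/{n}0.png",c["color"][:,:,::-1]); print(n,c["intrinsics"],c["origin"],c["attitude"],[k for k in c])
s=get_state();print(s,grasp_offset)
E
```

```text
top [[482.81927284   0.         321.38356169]
 [  0.         482.81927284 201.82346262]
 [  0.           0.           1.        ]] [0.28159753 0.12275984 1.29974914] [ 11.87943882  -0.12311378 -88.54507248] ['color', 'intrinsics', 'origin', 'attitude']
side [[480.99162266   0.         311.79386362]
 [  0.         480.99162266 206.61720201]
 [  0.           0.           1.        ]] [0.16223823 0.96696757 0.74672787] [  52.87431706   -1.28778043 -156.02527346] ['color', 'intrinsics', 'origin', 'attitude']
{'time_s': 0.1, 'q': array([-5.27917888e+01,  1.46501904e+01,  6.13930675e+00, -2.20652890e-02,
       -8.15823141e+01, -1.63081638e+01]), 'qd': array([-0.02541342,  0.02998125,  0.12705919,  0.11100681, -0.05468588,
       -0.02927789]), 'joint_efforts': array([-2.70670273e-03, -3.87604201e+01,  2.38472754e+01,  5.37804365e+00,
       -3.82315935e-03, -2.50789401e-05]), 'tcp_pos': array([ 0.19611462, -0.51339408,  0.23049539]), 'tcp_rot': array([ 1.79904424e+02, -5.22612817e-03, -1.59103196e+02]), 'force': array([ 0.29451162, -0.16306694, -0.46396671]), 'wrist_torque': array([0.00939964, 0.00956706, 0.00953429]), 'grasp_force': 0.0, 'grip_width': 0.0855331049172007} 0.0187
```

View pics/top0.png

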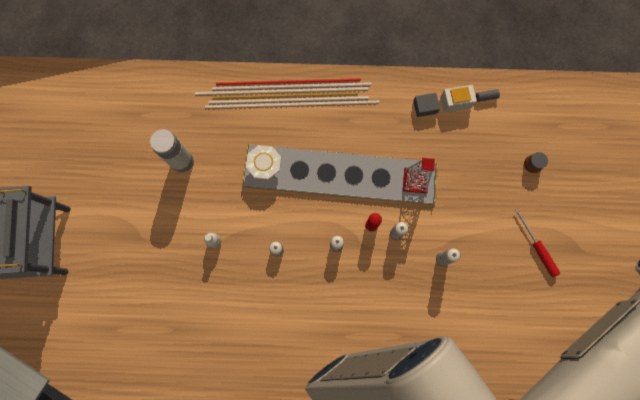

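View pics/side0.png

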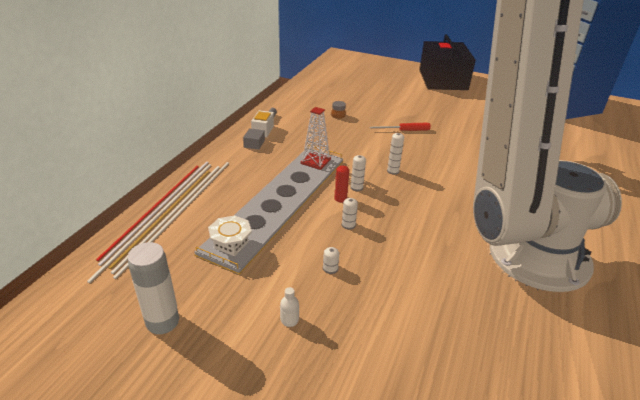

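The top view shows, left to right: glue bottle (212,240), 54 (276,248), 76 (337,243), red look-alike (374,220), 98 (400,230) and 120 (453,255). The pads are at about (299,170) to (381,178), with the derrick at the right (-y) end. I'll enlarge both views.

```bash
python3 - <<'E'
import cv2
a=cv2.imread("pics/top0.png")[150:280,250:470]; cv2.imwrite("pics/t1.png",cv2.resize(a,None,fx=3.6,fy=3.6,interpolation=cv2.INTER_CUBIC))
a=cv2.imread("pics/side0.png")[120:280,220:420]; cv2.imwrite("pics/s1.png",cv2.resize(a,None,fx=3.7,fy=3.7,interpolation=cv2.INTER_CUBIC))
E
cat > h.py <<'E'
import numpy as np
from scipy.spatial.transform import Rotation as R
from scipy.optimize import least_squares
C={"top":(482.819,321.384,201.823,[0.28159753,0.12275984,1.29974914],[11.87943882,-0.12311378,-88.54507248]),
"side":(480.992,311.794,206.617,[0.16223823,0.96696757,0.74672787],[52.87431706,-1.28778043,-156.02527346])}
def px(n,p):
    f,cx,cy,o,a=C[n]; v=R.from_euler('xyz',a,degrees=True).inv().apply(np.atleast_2d(p)-o)
    return np.c_[cx+f*v[:,0]/-v[:,2], cy-f*v[:,1]/-v[:,2]]
def at(n,uv,z):
    f,cx,cy,o,a=C[n]; uv=np.atleast_2d(uv)
    d=R.from_euler('xyz',a,degrees=True).apply(np.c_[(uv[:,0]-cx)/f,-(uv[:,1]-cy)/f,-np.ones(len(uv))])
    return np.array(o)+d*((z-o[2])/d[:,2])[:,None]
E
```

```text
(no output)
```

View pics/t1.png

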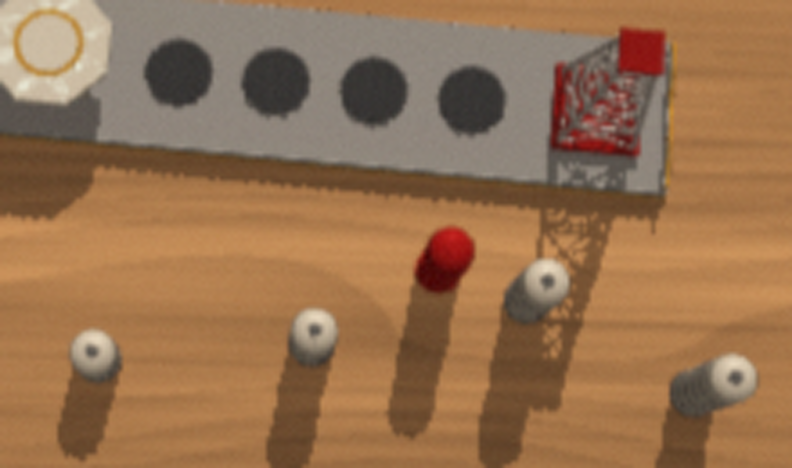

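View pics/s1.png

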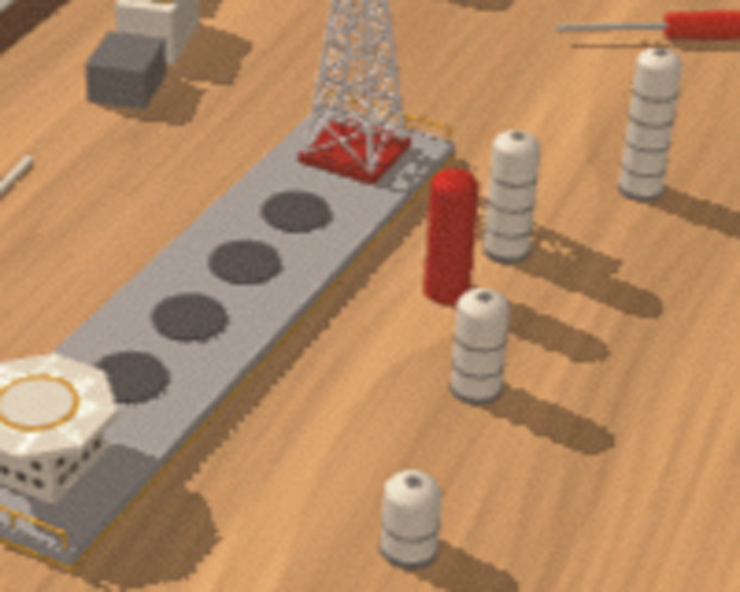

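Dot positions in the top crop: (92,352), (315,330), (547,282), (736,377), with pads from (179,73) to (472,100). In the side crop the dots are (414,481), (485,296), (517,135), (659,52), with pads from (130,377) to (297,211).

```bash
python3 - <<'E'
from h import *
T=np.array([[92,352],[315,330],[547,282],[736,377],[452,247],[179,73],[275,82],[374,91],[472,100]],float)
S=np.array([[414,481],[485,296],[517,135],[659,52],[454,176],[130,377],[190,317],[246,262],[297,211]],float)
T=[250,150]+(T+.5)/3.6-.5; S=[220,120]+(S+.5)/3.7-.5
np.set_printoptions(precision=4,suppress=True)
for n,z,t,s in zip("54 76 98 120 red pA pB pC pD".split(),[.054,.076,.098,.120,.098]+[.018]*4,T,S):
    f=least_squares(lambda p:np.r_[px("top",p)[0]-t,px("side",p)[0]-s],[.5,0,.05])
    g=least_squares(lambda p:np.r_[px("top",[*p,z])[0]-t,px("side",[*p,z])[0]-s],[.5,0])
    print(n,at("top",t,z)[0,:2],at("side",s,z)[0,:2],"tri",f.x,"fixz",g.x,"res",np.abs(g.fun).max(), "r",np.hypot(*g.x))
E
```

```text
54 [0.4202 0.243 ] [0.42   0.2452] tri [0.4206 0.2433 0.0521] fixz [0.4202 0.2439] res 0.39062321818795454 r 0.48587403644500987
76 [0.4373 0.084 ] [0.4367 0.0862] tri [0.4375 0.0839 0.0742] fixz [0.4372 0.0846] res 0.40640545650924764 r 0.44528760842758613
98 [ 0.4724 -0.0768] [ 0.474  -0.0752] tri [ 0.4735 -0.0768  0.097 ] fixz [ 0.4733 -0.0763] res 0.4147478678566472 r 0.47938181052131135
120 [ 0.407  -0.2008] [ 0.4085 -0.1975] tri [ 0.4081 -0.2013  0.118 ] fixz [ 0.4079 -0.2002] res 0.4897203265947496 r 0.4543514145750876
red [ 0.4955 -0.0104] [ 0.4947 -0.0054] tri [ 0.4963 -0.0107  0.0945] fixz [ 0.4955 -0.0092] res 0.8004322429211754 r 0.49560737142153155
pA [0.6393 0.1897] [0.6379 0.1941] tri [0.6405 0.1899 0.0141] fixz [0.6391 0.1913] res 0.7793832950765704 r 0.6670938952148874
pB [0.6341 0.1162] [0.6332 0.12  ] tri [0.6351 0.1162 0.0148] fixz [0.634  0.1175] res 0.6302614466559646 r 0.6448243436330012
pC [0.6289 0.0406] [0.6278 0.0455] tri [0.6302 0.0403 0.0139] fixz [0.6289 0.042 ] res 0.795021034906199 r 0.6302979059320291
pD [ 0.6238 -0.0342] [ 0.6229 -0.0294] tri [ 0.6251 -0.0346  0.0142] fixz [ 0.6239 -0.0329] res 0.7280174019259107 r 0.6247537494642094
```

Both cameras agree to a few millimetres, the pad spacing comes out at 75 mm, and the heights match. The 120 goes on pad_d, the 98 on pad_c, the 76 on pad_b and the 54 on pad_a. I'll turn the jaws to close along x and hover over the 120.

Call:
jog_arm(plan="0 0 -9.9 0 0 0 1;0 0 -9.9 0 0 0 1;0 0 -9.9 0 0 0 1;0 0 -9.9 0 0 0 1;0 0 -9.9 0 0 0 1;0 0 -9.8 0 0 0 1;0 0 -9.8 0 0 0 1;0 0 0 -2 -1.4 0 1;0 0 0 -4 -2.7 0 1;0 0 0 -4 -2.7 0 1;0 0 0 -4 -2.7 0 1;0 0 0 -4 -2.7 0 1;0 0 0 -4 -2.7 0 1;0 0 0 -4 -2.7 0 1;0 0 0 -3 -2 0 1;0 0 0 -1.6 -1.1 0 1;0 0 0 -0.7 -0.5 0 1;0 0 0 0 0 0 1;0 0 0 0 0 0 1", squeeze=30)

```text
time_s: 2.48
tcp_pos: [0.4078, -0.2013, 0.2312]
tcp_rot: [180.0, -0.0, -90.0]
force: [-0.2, 0.3, 0.2]
grip_width: 0.0853
grasp_force: 0.0
```

Call:
jog_arm(plan="0 0 0 0 0 1 1;0 0 0 0 0 3 1;0 0 0 0 0 3 1;0 0 0 0 0 3 1;0 0 0 0 0 3 1;0 0 0 0 0 1.5 1;0 0 0 0 0 0.7 1;0 0 0 0 0 0.3 1;0 0 0 0 0 0 1;0 0 0 0 0 0 0;0 0 0 0 0 0 0;0 0 0 0 0 0 0;0 0 0 0 0 0 0;0 0 0 0 0 0 0;0 0 0 0 0 0 0;0 0 0 0 0 0 0;0 0 0 0 0 0 0")

```text
time_s: 4.6
tcp_pos: [0.4085, -0.2009, 0.0766]
tcp_rot: [-180.0, -0.0, -90.0]
force: [-0.3, 0.1, 3.9]
grip_width: 0.0329
grasp_force: 30.5
```

Call:
jog_arm(plan="0 0 0 0 0 -1 0;0 0 0 0 0 -3 0;0 0 0 0 0 -4 0;0 0 0 0 0 -4 0;0 0 0 0 0 -3 0;0 0 0 0 0 -1 0;0 0 0 -0.9 -1.1 0 0;0 0 0 -2 -2.5 0 0;0 0 0 -2.5 -3.2 0 0;0 0 0 -2.5 -3.2 0 0;0 0 0 -2.5 -3.2 0 0;0 0 0 -2.5 -3.2 0 0;0 0 0 -2 -2.5 0 0;0 0 0 -1.3 -1.7 0 0;0 0 0 -0.7 -0.9 0 0;0 0 0 0 0 0 0;0 0 0 0 0 0 0")

```text
time_s: 6.72
tcp_pos: [0.6227, -0.0322, 0.2362]
tcp_rot: [180.0, -0.0, -90.0]
force: [-0.4, -0.9, -1.1]
grip_width: 0.0329
grasp_force: 30.1
```

```bash
python3 - <<'E'
from workcell import camera
import cv2,numpy as np
t=camera("top")["color"][130:290,230:470,::-1]; s=camera("side")["color"][60:280,200:440,::-1]
cv2.imwrite("pics/2.png",np.hstack([cv2.resize(t,(400,267)),cv2.resize(s,(400,367))[50:317]]))
E
```

```text
(no output)
```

View pics/2.png

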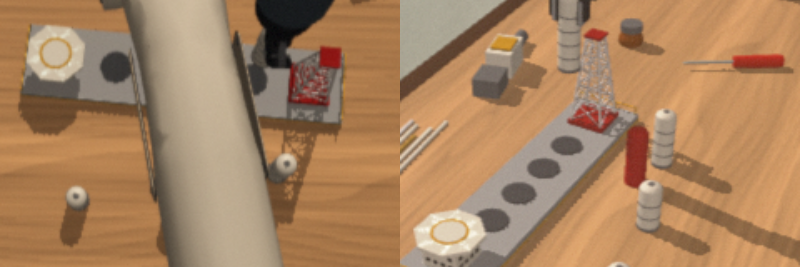

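The vessel is held upright beside the derrick (side crop about (568,40)). Lowering it.

Call:
jog_arm(plan="0 0 0 0 -0.1 1 0;0 0 0 0 0 3 0;0 0 0 0 0 3 0;0 0 0 0 0 3 0;0 0 0 0 0 2 0;0 0 0 0 0 1 0;0 0 0 0 0 0.6 0;0 0 0 0 0 0.3 0;0 0 0 0 0 0.1 0;0 0 0 0 0 0 0;0 0 0 0 0 0 0")

```text
time_s: 8.2
tcp_pos: [0.6244, -0.0318, 0.0967]
tcp_rot: [-180.0, 0.0, -90.0]
force: [-0.2, 0.1, -1.6]
grip_width: 0.0329
grasp_force: 30.2
```

Call:
jog_arm(plan="0 0 0 0 0 0.1 0;0 0 0 0 0 0.1 0;0 0 0 0 0 0 0;0 0 0 0 0 0 0")

```text
time_s: 8.7
tcp_pos: [0.6243, -0.0318, 0.0947]
tcp_rot: [-180.0, -0.0, -90.0]
force: [-0.8, 0.1, 2.0]
grip_width: 0.0333
grasp_force: 30.4
```

Contact. I'll release, retreat and hover over the 98.

Call:
jog_arm(plan="0 0 0 0 0 0 0.3;0 0 0 0 0 0 0.5;0 0 0 0 0 0 0.7;0 0 0 0 0 0 0.7;0 0 0 0 0 -1 0.7;0 0 0 0 0 -3 0.7;0 0 0 0 0 -4 0.7;0 0 0 0 0 -4 0.7;0 0 0 0 0 -2 1;0 0 0 0 0 -1 1;0 0 0 0.3 1 0 1;0 0 0 0.8 2.6 0 1;0 0 0 1 3.4 0 1;0 0 0 1 3.4 0 1;0 0 0 0.8 2.6 0 1;0 0 0 0.4 1.4 0 1;0 0 0 0.2 0.7 0 1;0 0 0 0 0 0 1;0 0 0 0 0 0 1")

```text
time_s: 11.08
tcp_pos: [0.4738, -0.0766, 0.2439]
tcp_rot: [180.0, -0.0, -90.0]
force: [-0.0, -0.7, 0.1]
grip_width: 0.0857
grasp_force: 0.0
```

```bash
python3 - <<'E'
from workcell import camera
import cv2,numpy as np
s=camera("side")["color"][80:280,210:430,::-1]
cv2.imwrite("pics/3.png",cv2.resize(s,None,fx=3,fy=3,interpolation=2))
E
```

```text
(no output)
```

View pics/3.png

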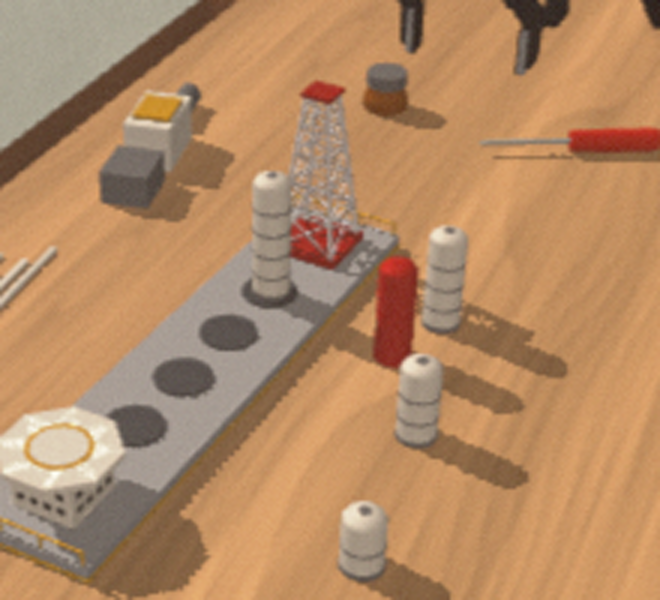

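The 120 stands centred on pad_d: base at (271,290) with an even dark rim around it. Now the 98.

Call:
jog_arm(plan="0 0 0 0 0 1 1;0 0 0 0 0 3 1;0 0 0 0 0 4 1;0 0 0 0 0 4 1;0 0 0 0 0 3 1;0 0 0 0 0 2 1;0 0 0 0 0 1 1;0 0 0 0 0 0.5 1;0 0 0 0 0 0.2 1;0 0 0 0 0 0 1;0 0 0 0 0 0 0;0 0 0 0 0 0 0;0 0 0 0 0 0 0;0 0 0 0 0 0 0;0 0 0 0 0 0 0;0 0 0 0 0 0 0;0 0 0 0 0 0 0")

```text
time_s: 13.25
tcp_pos: [0.4734, -0.0768, 0.0575]
tcp_rot: [-180.0, -0.0, -90.0]
force: [-1.6, 0.2, 5.2]
grip_width: 0.0331
grasp_force: 29.8
```

Call:
jog_arm(plan="0 0 0 0 0 -1 0;0 0 0 0 0 -3 0;0 0 0 0 0 -5 0;0 0 0 0 0 -5 0;0 0 0 0 0 -3 0;0 0 0 0 0 -1 0;0 0 0 0 0 0 0;0 0 0 -0.6 -0.8 0 0;0 0 0 -1.5 -2 0 0;0 0 0 -2.3 -3 0 0;0 0 0 -2.3 -3 0 0;0 0 0 -2.3 -3 0 0;0 0 0 -1.5 -2 0 0;0 0 0 -1 -1.2 0 0;0 0 0 -0.5 -0.6 0 0;0 0 0 0 0 0 0;0 0 0 0 0 0 0")

```text
time_s: 15.38
tcp_pos: [0.6289, 0.0429, 0.2372]
tcp_rot: [180.0, -0.0, -90.0]
force: [-0.1, -0.3, 0.0]
grip_width: 0.033
grasp_force: 30.0
```

Call:
jog_arm(plan="0 0 0 0 0 1 0;0 0 0 0 0 3 0;0 0 0 0 0 4 0;0 0 0 0 0 4 0;0 0 0 0 0 2 0;0 0 0 0 0 1 0;0 0 0 0 0 0.6 0;0 0 0 0 0 0.3 0;0 0 0 0 0 0.1 0;0 0 0 0 0 0 0;0 0 0 0 0 0.1 0;0 0 0 0 0 0.05 0;0 0 0 0 0 0 0")

```text
time_s: 17.0
tcp_pos: [0.6292, 0.0432, 0.0757]
tcp_rot: [180.0, 0.0, -90.0]
force: [0.3, -0.1, -1.0]
grip_width: 0.033
grasp_force: 30.0
```

Call:
jog_arm(plan="0 0 0 0 0 0.1 0;0 0 0 0 0 0 0;0 0 0 0 0 0 0.3;0 0 0 0 0 0 0.6;0 0 0 0 0 0 0.7;0 0 0 0 0 -1 0.7;0 0 0 0 0 -3 0.7;0 0 0 0 0 -4 0.7;0 0 0 0 0 -5 0.7;0 0 0 0 0 -3 1;0 0 0 0 0 -1 1;0 0 0 -0.3 1.2 0 1;0 0 0 -0.6 3 0 1;0 0 0 -0.9 4 0 1;0 0 0 -0.9 4 0 1;0 0 0 -0.8 4 0 1;0 0 0 -0.4 2 0 1;0 0 0 -0.2 1 0 1;0 0 0 0 0 0 1;0 0 0 0 0 0 1")

```text
time_s: 19.5
tcp_pos: [0.4378, 0.0842, 0.2444]
tcp_rot: [180.0, -0.0, -90.0]
force: [0.4, -0.0, 0.1]
grip_width: 0.0854
grasp_force: 0.0
```

```bash
python3 - <<'E'
from workcell import camera
import cv2,numpy as np
s=camera("side")["color"][80:280,210:430,::-1]
cv2.imwrite("pics/4.png",cv2.resize(s,None,fx=3,fy=3,interpolation=2))
E
```

```text
(no output)
```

View pics/4.png

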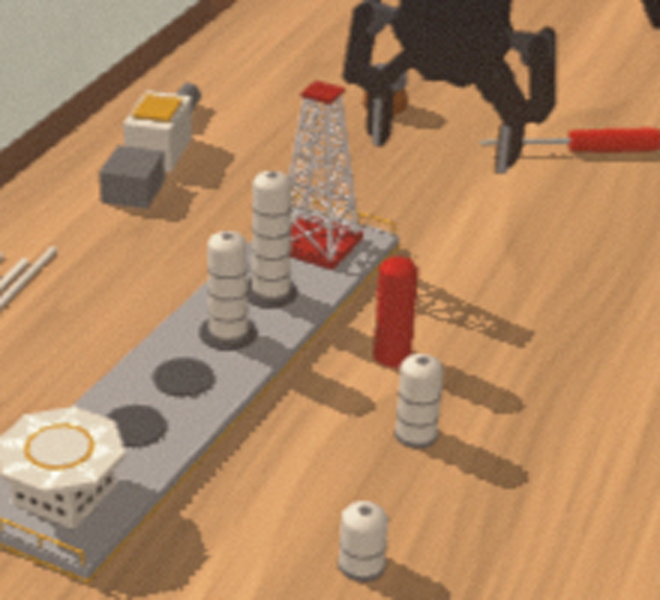

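The 98 is centred on pad_c (base at (228,330)). Now the 76.

Call:
jog_arm(plan="0 0 0 0 0 1 1;0 0 0 0 0 3 1;0 0 0 0 0 5 1;0 0 0 0 0 5 1;0 0 0 0 0 3 1;0 0 0 0 0 2 1;0 0 0 0 0 1 1;0 0 0 0 0 0.5 1;0 0 0 0 0 0.2 1;0 0 0 0 0 0 1;0 0 0 0 0 0 0;0 0 0 0 0 0 0;0 0 0 0 0 0 0;0 0 0 0 0 0 0;0 0 0 0 0 0 0;0 0 0 0 0 0 0;0 0 0 0 0 0 0")

```text
time_s: 21.68
tcp_pos: [0.4374, 0.0843, 0.038]
tcp_rot: [-180.0, 0.0, -90.0]
force: [-2.0, -0.2, 5.0]
grip_width: 0.0332
grasp_force: 32.2
```

Call:
jog_arm(plan="0 0 0 0 0 -1 0;0 0 0 0 0 -3 0;0 0 0 0 0 -5 0;0 0 0 0 0 -5 0;0 0 0 0 0 -3 0;0 0 0 0 0 -1 0;0 0 0 0 0 0 0;0 0 0 -0.2 -1.2 0 0;0 0 0 -0.5 -3 0 0;0 0 0 -0.7 -4 0 0;0 0 0 -0.7 -4 0 0;0 0 0 -0.6 -3.5 0 0;0 0 0 -0.4 -2.2 0 0;0 0 0 -0.2 -1.2 0 0;0 0 0 -0.1 -0.6 0 0;0 0 0 0 0 0 0;0 0 0 0 0 0 0")

```text
time_s: 23.8
tcp_pos: [0.6339, 0.1182, 0.2177]
tcp_rot: [180.0, -0.0, -90.0]
force: [-0.3, 0.7, -0.7]
grip_width: 0.0328
grasp_force: 31.7
```

Call:
jog_arm(plan="0 0 0 0 0 1 0;0 0 0 0 0 3 0;0 0 0 0 0 4 0;0 0 0 0 0 4 0;0 0 0 0 0 2 0;0 0 0 0 0 1 0;0 0 0 0 0 0.6 0;0 0 0 0 0 0.3 0;0 0 0 0 0 0.1 0;0 0 0 0 0 0 0;0 0 0 0 0 0.1 0;0 0 0 0 0 0.05 0;0 0 0 0 0 0 0")

```text
time_s: 25.42
tcp_pos: [0.6342, 0.1182, 0.0563]
tcp_rot: [180.0, -0.0, -90.0]
force: [0.4, -0.1, -0.8]
grip_width: 0.0328
grasp_force: 31.7
```

Call:
jog_arm(plan="0 0 0 0 0 0.1 0;0 0 0 0 0 0 0;0 0 0 0 0 0 0.3;0 0 0 0 0 0 0.6;0 0 0 0 0 0 0.7;0 0 0 0 0 -1 0.7;0 0 0 0 0 -3 0.7;0 0 0 0 0 -4 0.7;0 0 0 0 0 -4 0.7;0 0 0 0 0 -3 1;0 0 0 0 0 -1 1;0 0 0 -0.8 1.3 0 1;0 0 0 -2 3.5 0 1;0 0 0 -2.7 4.6 0 1;0 0 0 -2.7 4.6 0 1;0 0 0 -2.4 4.1 0 1;0 0 0 -1.3 2.2 0 1;0 0 0 -0.7 1.1 0 1;0 0 0 0 0 0 1;0 0 0 0 0 0 1")

```text
time_s: 27.92
tcp_pos: [0.4205, 0.2438, 0.2148]
tcp_rot: [180.0, -0.0, -90.0]
force: [0.4, 0.2, -0.8]
grip_width: 0.0856
grasp_force: 0.0
```

```bash
python3 - <<'E'
from workcell import camera
import cv2,numpy as np
s=camera("side")["color"][80:280,210:430,::-1]
cv2.imwrite("pics/5.png",cv2.resize(s,None,fx=3,fy=3,interpolation=2))
E
```

```text
(no output)
```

View pics/5.png

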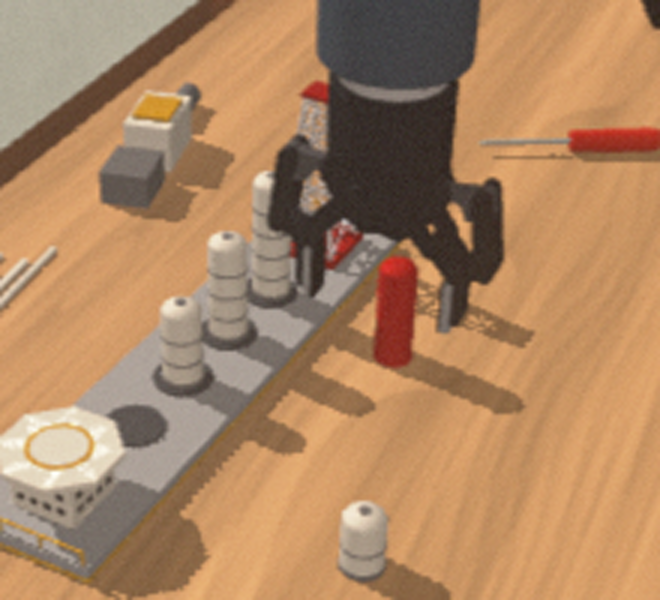

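The 76 is good on pad_b (base at (183,376)). Now the 54.

Call:
jog_arm(plan="0 0 0 0 0 1 1;0 0 0 0 0 3 1;0 0 0 0 0 4.5 1;0 0 0 0 0 4.5 1;0 0 0 0 0 3 1;0 0 0 0 0 2 1;0 0 0 0 0 1 1;0 0 0 0 0 0.5 1;0 0 0 0 0 0.3 1;0 0 0 0 0 0 1;0 0 0 0 0 0 0;0 0 0 0 0 0 0;0 0 0 0 0 0 0;0 0 0 0 0 0 0;0 0 0 0 0 0 0;0 0 0 0 0 0 0;0 0 0 0 0 0 0")

```text
time_s: 30.1
tcp_pos: [0.4204, 0.2443, 0.0176]
tcp_rot: [-180.0, 0.0, -90.0]
force: [-1.4, -0.0, 5.4]
grip_width: 0.033
grasp_force: 30.1
```

Call:
jog_arm(plan="0 0 0 0 0 -1 0;0 0 0 0 0 -3 0;0 0 0 0 0 -4 0;0 0 0 0 0 -4 0;0 0 0 0 0 -3 0;0 0 0 0 0 -1 0;0 0 0 0 0 0 0;0 0 0 0.3 -1.2 0 0;0 0 0 0.7 -3 0 0;0 0 0 1.1 -4.5 0 0;0 0 0 1.1 -4.5 0 0;0 0 0 1 -4.2 0 0;0 0 0 0.6 -2.5 0 0;0 0 0 0.3 -1.3 0 0;0 0 0 0.1 -0.6 0 0;0 0 0 0 0 0 0;0 0 0 0 0 0 0")

```text
time_s: 32.22
tcp_pos: [0.6378, 0.1923, 0.1772]
tcp_rot: [180.0, -0.0, -90.0]
force: [-0.1, -0.6, -0.1]
grip_width: 0.0328
grasp_force: 30.0
```

Call:
jog_arm(plan="0 0 0 0 0 1 0;0 0 0 0 0 3 0;0 0 0 0 0 3 0;0 0 0 0 0 3 0;0 0 0 0 0 2 0;0 0 0 0 0 1 0;0 0 0 0 0 0.6 0;0 0 0 0 0 0.3 0;0 0 0 0 0 0 0;0 0 0 0 0 0 0")

```text
time_s: 33.48
tcp_pos: [0.6386, 0.1924, 0.0389]
tcp_rot: [-179.9, 0.0, -90.0]
force: [-0.0, -0.4, 0.1]
grip_width: 0.0333
grasp_force: 30.0
```

Another 3.3 mm to go, then release and retreat.

Call:
jog_arm(plan="0 0 0 0 0 0.15 0;0 0 0 0 0 0.1 0;0 0 0 0 0 0.1 0;0 0 0 0 0 0 0;0 0 0 0 0 0 0.3;0 0 0 0 0 0 0.6;0 0 0 0 0 0 0.7;0 0 0 0 0 -1 0.7;0 0 0 0 0 -3 0.7;0 0 0 0 0 -5 0.7;0 0 0 0 0 -5 0.7;0 0 0 0 0 -4 1;0 0 0 0 1.5 -2 1;0 0 0 0 4 0 1;0 0 0 0 5 0 1;0 0 0 0 5 0 1;0 0 0 0 4 0 1;0 0 0 0 2 0 1;0 0 0 0 0 0 1;0 0 0 0 0 0 1")

```text
time_s: 35.98
tcp_pos: [0.4233, 0.1922, 0.2346]
tcp_rot: [180.0, -0.0, -90.0]
force: [1.2, 0.7, 0.9]
grip_width: 0.0851
grasp_force: 0.0
```

```bash
python3 - <<'E'
from workcell import camera
import cv2,numpy as np
t=camera("top")["color"][130:270,190:450,::-1]
s=camera("side")["color"][80:280,210:430,::-1]
s=cv2.resize(s,None,fx=1.8,fy=1.8,interpolation=2); t=cv2.resize(t,(400,215),interpolation=2)
o=np.zeros((360,800,3),np.uint8); o[:,:396]=s; o[:215,400:]=t
cv2.imwrite("pics/6.png",o)
E
```

```text
(no output)
```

View pics/6.png

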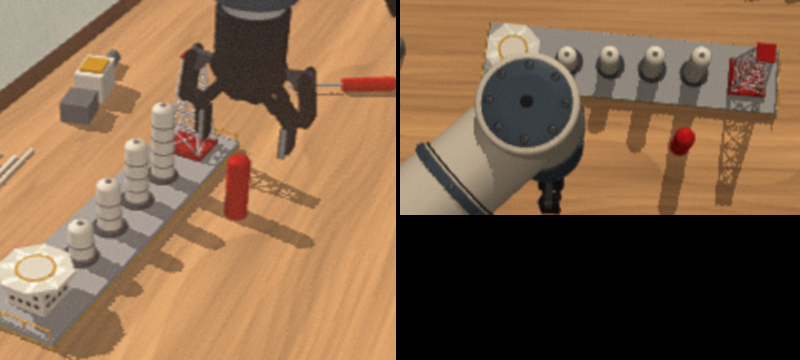

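All four stand upright and centred on their pads: in the side view from (163,180) by the derrick down to (82,255) by the helideck. The red look-alike has not moved.

```bash
python3 -c "from workcell import finish_job; print(finish_job())"
```

```text
the job is handed in; nothing more can be done
None
```

The job is handed in at about 36 s: all four vessels stand upright on their pads, tallest at the derrick and shortest at the helicopter deck, and I did not touch the glue bottle or the red look-alike.

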